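# Raise the inspection rig's fold mirror and hold a plug in the camera's view

### The job

The inspection camera looks at a fold mirror that a spring keeps down in its dust cup. Take the mirror's bar knob, pull it straight up to its stop, then turn it until the mirror shows the camera the plain barrel-shaped brass plug (the one without collar or foot) in the middle of its view, and finish while still holding the knob steady there with the mirror fully up; leave the plugs standing where they are on their pedestals.

Things in the scene. Friction and masses are not known exactly. Their poses are not given: they have to be found in the camera images.
- rig: Inspection rig, fixed: aluminium rail 64 x 335 x 12 mm, at one end a steel dust cup (51 mm across, rim 44 mm above the bench) with the mirror in it, at the other a grey camera. Origin at bench height on the cup's upright axis; y runs along the rail to the camera, z up. The camera (47 mm wide, top at 82 mm) fills y = 195 to 265 mm and looks along -y at the cup's axis, 58 mm above the bench.
- lens (a point): Middle of the front face of the camera's black lens (34 mm across): 58 mm above the bench, 129 mm from the cup's axis.
- mirror_lift (a joint): How far the mirror is pulled up out of its cup, m: 0 down, 0.028 at its stop. A spring pulls it down with 2 N when down and 5 N at the stop, besides 1.5 N of weight. Down, a key ear on the cap sits in a slot of the cup and stops the head from turning; it comes free 9 mm up.
- mirror_head: To pull and turn: steel cap 53 mm across, on it a black upright bar knob and under it the mirror, 32 x 28 mm. Origin on the cup's axis at the cap's underside (44 mm above the bench when down, 72 mm at the stop); y is the normal of the mirror's face, z up. Down, its axes are parallel to the rig's: the mirror faces the camera. Turns about z, 1.2 rad either way; a weak spring turns it back.
- knob (a point): Middle of the bar knob, 19 mm above the head's origin. The bar is 36 mm long (head's x, the mirror's plane), 12 mm thick (head's y; grip it across this) and 24 mm tall; 7 mm of cap and neck lie below it. Down, its top is 75 mm above the bench.
- sight_line: No solid thing: the line along which the camera sees by way of the raised mirror. Origin on the cup's axis at the mirror's middle (58 mm above the bench when at the stop); x points level from the mirror to what the camera sees. Law of reflection: while the mirror faces the camera it points at the lens, and it turns the same way as the mirror, twice as far.
- plain_plug: The plug to be shown: brass, barrel-shaped with neither collar nor foot, 15 mm across, 32 mm tall, upright and loose on one of three steel pedestals (36 mm tall, foot 46 mm across) that stand 11 to 18 cm from the cup's axis. Origin at the middle of its underside, 36 mm above the bench.
- collar_plug: Another brass plug on a pedestal, not to be shown: 24 mm across the collar round its upper half, 44 mm tall. Origin at the middle of its underside.
- foot_plug: Another brass plug on a pedestal, not to be shown: broad foot 23 mm across, stepped narrower top, 40 mm tall. Origin at the middle of its underside.

How it is judged:
By the outcome, as a careful person would: the job done as asked, in the order asked, and still so for the second after the job is handed in, while the arm keeps its last pose, push and grip.
It also fails if it takes over 32 s, if anything falls off the work surface, if the arm or the gripper's body presses on something with over 40 N, if the wrist force passes 120 N, or if a joint passes its speed limit or range.

### The arm

A 6-joint arm with a two-finger parallel gripper is mounted at the origin on a cart in front of the work surface, level with it; the furniture and walls round the work are solid. World frame = base frame: x ahead of the robot, y to its left, z up, the work surface at z = 0. Lengths are in m, angles in rad, forces in N, time in s.
With the tool pointing down it reaches from about 0.325 to 0.75 m from the base axis. Payload 7.6 kg.
Tool frame: the origin (TCP) lies at the very end of the fingers, on their centre line; the grasp point (between the pads) lies r.grip_point_offset behind it (r.grip_point_offset is the distance from the TCP to the grasp point, in m); z points along the fingers, y is the line along which they close (so a half turn about z gives the same grasp; the last joint's range is limited). The gripper opens to 85 mm and grips with 20 to 120 N. Pads are 22 mm wide; open, the fingers measure 114 mm over their backs; the gripper's body (76 mm by 85 mm) begins 54 mm behind the grasp point. The pads swing forward as they close: fully open they stand 13 mm farther back than shut.
Start: joints at [1.209, 0.052, 1.401, -0, 1.689, -0.07], TCP at [0.151, 0.503, 0.231] pointing down, gripper open.
Joint ranges: [-2.9, 2.9], [-0.91, 2.17], [0.12, 2.37], [-1.06, 4.2], [0.26, 2.73], [-2.93, 2.93]. Speed limits (rad/s): [2.57, 2.57, 3.01, 3.14, 3.14, 3.14].

### API

Orientations are given as a 3x3 rotation matrix whose columns are the frame's x, y, z axes.
In Python, from cell import r gives the robot as it stands.
- The arm moves only by the tool send_rows, never from a script. Its argument "moves" is a list of rows, each a list of 3 entries, a list of its own where there are three numbers: the shift along the tool's x, y, z in m, then the turn about the tool's z in degrees, then the opening, from 0 (shut) to 1 (fully open). A call has 1 to 12 rows; each row shifts and turns the commanded pose from where the row before left it, along the tool's axes as they then stand; what a row does not reach is not made up. A row lasts 1/8 s, in which the tool goes at most 62.5 mm and 10.7 degrees, less where a joint would pass 70% of its speed; a pose out of reach is approached as far as the arm can. A call is refused whole if a number of a shift passes 0.0625 or a number of a turn 10.7, either way. A call with a gripper value outside its range is refused whole. The fingers move at their own pace and stop on an object; "squeeze" is the grip in N (left out, the last holds). Time passes only in rows, so rows that do not move let the fingers close. It gives the time, the measured TCP pose, the force, the opening and the grip force at its end, in the units of the state.
- r.observe(): the state, without advancing time (a new reading comes with each control period).
- r.snapshot(name): name is "side" or "top" or "wrist"; returns the picture (480x640x3 uint8, red, green, blue); there is no depth.
- r.camera_info(name): a dict with "mtx" (3x3 intrinsics, pixels), "eye" and "orientation" of the camera in the world; the wrist camera has in their place "hand_eye" (4x4, takes a point from camera to tool coordinates, whose origin is the TCP and whose axes are the flange's). Camera axes: x right, y down, z forward; pixel columns grow to the right and rows downward; lengths in m; the calibration is good to about 2 mm. A picture is of the moment at which its call begins: read the wrist's pose just before it. camera_info takes no time and is no camera call.
- r.job_done(): hands the job in; it is judged then, once.
Trained networks look in the newest picture that a camera, given by its name, has taken for a name from the list of things; names that differ only in an ending like _2 or _b are one class to them, and where a whole thing is asked for, a point or a joint stands for the part that bears it (a point fixed in the world has none). Each returns a list of dicts, best first, with "conf" (0 to 1); they miss things now and then, are a little off and sometimes report something else, mostly with a low value. They report only what shows in the picture. A call takes as long as a camera call.
- r.cut_out(target, camera): "mask" (480x640 bool, what is visible of it) and "uv" ([column, row] in pixels, amid what is visible of it).
The state is a dict: "t": time; "joints": joint angles; "qd": joint speeds; "effort": joint torques, N m; "tool_pos": TCP position; "tool_rot": TCP orientation; "force": force on the tool from outside, world axes, zero at the start; "moment": the same for the moment, N m; "grip_width": finger opening in m; "finger_force": force on a finger pad.
Only numpy, scipy, OpenCV 4.12 (cv2) and the standard library are available. Lean on these libraries where they do the work, as an engineer would, in place of code of your own. Each camera call takes 0.05 s, during which the arm holds its last target. There are 200 camera calls.

## Working session

There is one attempt and no reset: what is moved stays moved. The work goes in short steps, Python scripts to look and compute and a tool call to move; the robot and the scene stay as the last step left them, time stands still between calls to the robot, and variables do not carry over. Pictures are saved under pics/ and viewed, at most 10 in all, crops included, and the job is handed in when it is done.

Besides the shell and the picture viewer there is one more tool, called by a JSON object that holds its "name" and its "arguments", one argument or row to a line. send_rows: Moves the arm, as the interface text tells. Its arguments: {"type":"object","properties":{"moves":{"type":"array"},"squeeze":{"type":"number"}},"required":["moves"]}

```bash
ls; mkdir -p pics; python3 - <<'E'
from cell import r
import cv2,numpy as np
print(r.observe()); print(r.grip_point_offset)
ims=[]
for c in ["side","top"]:
    im=r.snapshot(c); cv2.imwrite(f"pics/{c}0.png",im[:,:,::-1])
    i=r.camera_info(c); print(c,i)
    for n in ["rig","mirror_head","plain_plug","collar_plug","foot_plug","knob","lens"]:
        try:
            for d in r.cut_out(n,c)[:3]:
                m=d["mask"]; ys,xs=np.where(m); print(n,round(d["conf"],2),d["uv"],m.sum(),xs.min(),xs.max(),ys.min(),ys.max())
        except Exception as e: print(n,e)
E
```

```text
pics
{'t': 0.0, 'joints': array([ 1.20871865e+00,  5.28456850e-02,  1.40173678e+00,  2.59206600e-05,
        1.68860473e+00, -7.02907891e-02]), 'qd': array([-0.00047569,  0.00109666,  0.00088695, -0.00201973, -0.00023143,
       -0.00115062]), 'effort': array([ 1.13721078e-03, -3.81666863e+01, -3.60192454e+01,  7.59663180e-05,
        6.14756456e-03,  9.21720833e-07]), 'tool_pos': array([0.15088185, 0.50253331, 0.23046168]), 'tool_rot': array([[-9.57732210e-01,  2.87660680e-01, -5.88886389e-04],
       [ 2.87661249e-01,  9.57731074e-01, -1.48203579e-03],
       [ 1.37671371e-04, -1.58879321e-03, -9.99998728e-01]]), 'force': array([ 0.01929748, -0.13734219,  0.37236422]), 'moment': array([-0.00212965, -0.03342889, -0.02616718]), 'finger_force': 0.0, 'grip_width': 0.08556324566381039}
0.0187
side {'mtx': array([[580.81497815,   0.        , 319.77564108],
       [  0.        , 580.81497815, 236.09642338],
       [  0.        ,   0.        ,   1.        ]]), 'eye': array([0.32842482, 0.8480286 , 0.52104717]), 'orientation': array([[-0.96470515, -0.13343153,  0.22702421],
       [-0.26323
[... 687 characters left out ...]

       [  0.        ,   0.        ,   1.        ]]), 'eye': array([0.42084773, 0.17519511, 0.91506678]), 'orientation': array([[ 0.01723558, -0.99396785,  0.10830902],
       [-0.99982472, -0.01792582, -0.00540246],
       [ 0.0073114 , -0.10819693, -0.99410259]])}
rig 0.88 [262.4, 256.5] 8354 161 370 227 284
mirror_head 0.92 [344.5, 260.2] 903 326 359 244 281
mirror_head 0.6 [344.2, 261.2] 936 326 359 244 281
plain_plug 0.44 [299.7, 351.0] 72 298 306 348 357
collar_plug 0.57 [373.8, 175.1] 215 368 383 170 186
foot_plug 0.73 [292.4, 175.2] 168 286 300 169 183
knob 0.62 [338.7, 262.1] 912 326 359 244 280
knob 0.4 [371.6, 175.5] 186 369 383 171 186
lens 0.6 [262.8, 255.9] 8235 161 370 228 283
```

View pics/top0.png

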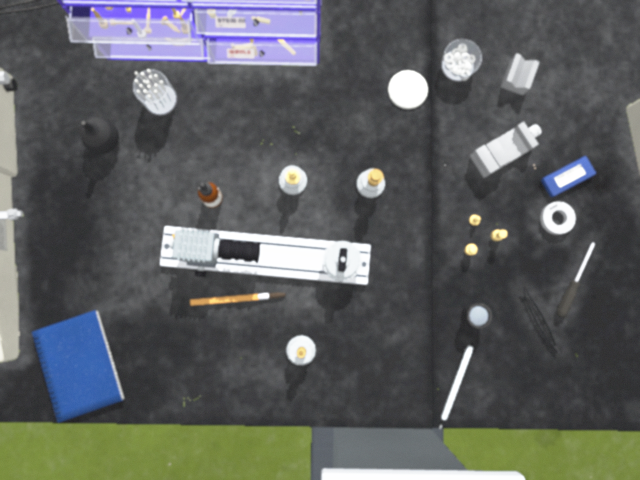

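View pics/side0.png

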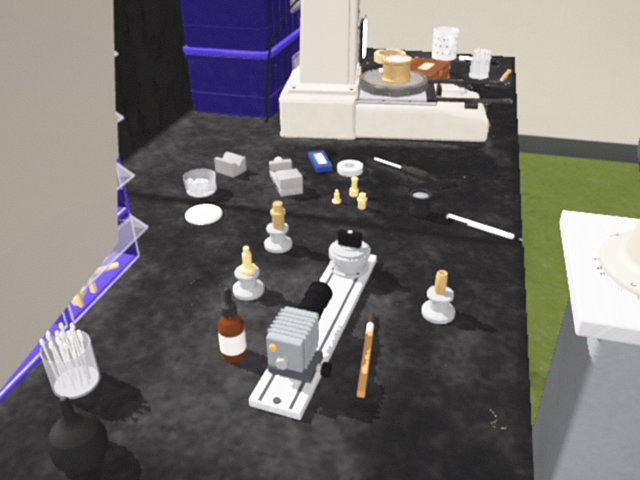

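```bash
cat > h.py <<'E'
from cell import r
import cv2,numpy as np
from scipy.optimize import minimize,least_squares
def proj(c,P):
    i=r.camera_info(c); q=(np.atleast_2d(P)-i["eye"])@np.array(i["orientation"]); q=q@np.array(i["mtx"]).T
    return q[:,:2]/q[:,2:]
def ray(c,uv,z):
    i=r.camera_info(c); d=np.array(i["orientation"])@np.linalg.inv(i["mtx"])@np.array([uv[0],uv[1],1.]); e=np.array(i["eye"])
    return e+d*(z-e[2])/d[2]
def cyl(x,y,rad,z0,z1):
    a=np.linspace(0,2*np.pi,24,endpoint=False); return np.array([[x+rad*np.cos(t),y+rad*np.sin(t),z] for t in a for z in(z0,z1)])
def box(x0,x1,y0,y1,z0,z1): return np.array([[x,y,z] for x in(x0,x1) for y in(y0,y1) for z in(z0,z1)])
def draw(c,parts):
    m=np.zeros((480,640),np.uint8)
    for P in parts:
        h=cv2.convexHull((proj(c,P)*16).astype(np.int32)); cv2.fillConvexPoly(m,h,255,cv2.LINE_AA,4)
    return m/255.
def rigparts(p):
    x,y,w,y0=p; R=np.array([[np.cos(w),-np.sin(w),0],[np.sin(w),np.cos(w),0],[0,0,1]])
    return [P@R.T+[x,y,0] for P in (box(-.032,.032,y0,y0+.335,0,.012),cyl(0,0,.0265,0,.05),box(-.006-.012,.018,-.006,.006,.051,.075),box(-.0235,.0235,.195,.265,.012,.082))]
def plugparts(x,y,h,rad): return [cyl(x,y,rad,.036,.036+h)]
E
python3 - <<'E'
from h import *
M={}
for c in["side","top"]:
    im=r.snapshot(c)
    M[c]={n:r.cut_out(n,c)[0]["mask"].astype(float) for n in["rig","plain_plug","collar_plug","foot_plug","knob"]}
for c in M: M[c]["rig"]=np.maximum(M[c]["rig"],M[c]["knob"])
p0=ray("top",(343,260),.06); print(p0)
for cs in(["side","top"],["top"],["side"]):
    f=lambda p:sum(np.abs(cv2.GaussianBlur(draw(c,rigparts(p))-M[c]["rig"],(0,0),2)).sum() for c in cs)
    x0=np.array([p0[0],p0[1],-.08,-.045]); s=minimize(f,x0,method="Nelder-Mead",options=dict(initial_simplex=[x0]+[x0+d for d in np.diag([.01,.01,.08,.01])],maxiter=400,xatol=1e-5)); print(cs,s.x,s.fun)
for n,h,rad in(("plain_plug",.032,.0075),("collar_plug",.044,.012),("foot_plug",.040,.0115)):
  for cs in(["side","top"],["top"],["side"]):
    if n!="plain_plug" and len(cs)<2: continue
    f=lambda p:sum(np.abs(cv2.GaussianBlur(draw(c,plugparts(*p,h,rad))-M[c][n],(0,0),2)).sum() for c in cs)
    ys,xs=np.where(M[cs[0]][n]>0); q=ray(cs[0],(xs.mean(),ys.mean()),.05)[:2]
    s=minimize(f,q,method="Nelder-Mead",options=dict(initial_simplex=[q,q+[.008,0],q+[0,.008]])); print(n,cs,s.x,s.fun)
# pedestal: bright blob in the top view
E
```

```text
Traceback (most recent call last):
IndexError: list index out of range
```

```bash
cat > m.py <<'E'
from h import *
M={}
for c in["side","top"]:
    im=r.snapshot(c); M[c]={}
    for n in["rig","plain_plug","collar_plug","foot_plug","knob"]:
        for _ in range(4):
            d=r.cut_out(n,c)
            if d: M[c][n]=d[0]["mask"].astype(float); print(c,n,round(d[0]["conf"],2),d[0]["uv"],d[0]["mask"].sum()); break
for c in M:
    if "knob" in M[c]: M[c]["rig"]=np.maximum(M[c]["rig"],M[c]["knob"])
p0=ray("top",(343,260),.06); print(p0)
for cs in(["side","top"],["top"],["side"]):
    f=lambda p:sum(np.abs(cv2.GaussianBlur(draw(c,rigparts(p))-M[c]["rig"],(0,0),2)).sum() for c in cs)
    x0=np.array([p0[0],p0[1],-.08,-.045]); s=minimize(f,x0,method="Nelder-Mead",options=dict(initial_simplex=[x0]+[x0+d for d in np.diag([.01,.01,.08,.01])],maxiter=400,xatol=1e-5)); print(cs,s.x,s.fun)
for n,h,rad in(("plain_plug",.032,.0075),("collar_plug",.044,.012),("foot_plug",.040,.0115)):
  for cs in(["side","top"],["top"],["side"]):
    if any(n not in M[c] for c in cs): continue
    f=lambda p:sum(np.abs(cv2.GaussianBlur(draw(c,plugparts(*p,h,rad))-M[c][n],(0,0),2)).sum() for c in cs)
    ys,xs=np.where(M[cs[0]][n]>0); q=ray(cs[0],(xs.mean(),ys.mean()),.05)[:2]
    s=minimize(f,q,method="Nelder-Mead",options=dict(initial_simplex=[q,q+[.008,0],q+[0,.008]])); print(n,cs,s.x,s.fun)
E
python3 m.py
```

```text
side rig 0.81 [310.5, 331.3] 10353
side plain_plug 0.48 [440.1, 282.7] 253
side collar_plug 0.79 [277.2, 217.2] 343
side foot_plug 0.76 [245.9, 267.2] 348
side knob 0.87 [347.0, 246.5] 849
top rig 0.9 [265.7, 258.1] 8402
top collar_plug 0.73 [373.3, 175.4] 193
top foot_plug 0.74 [300.0, 350.6] 89
top knob 0.6 [341.5, 262.5] 906
[0.4795468  0.13499777 0.06      ]
['side', 'top'] [ 0.48047919  0.13363137 -0.0666834  -0.04466345] 1353.0291251777867
['top'] [ 0.48011859  0.13709278 -0.06819793 -0.04640187] 370.86141955934687
['side'] [ 0.48345597  0.13373781 -0.05734181 -0.04559398] 833.9923544261052
plain_plug ['side'] [0.34149391 0.19188358] 66.23582240109087
collar_plug ['side', 'top'] [0.60894506 0.0876916 ] 290.50588235294117
collar_plug ['top'] [0.60592649 0.08755027] 131.64313725490194
collar_plug ['side'] [0.61159376 0.0834626 ] 153.7058823529412
foot_plug ['side', 'top'] [0.61080623 0.21832082] 589.5458168642242
foot_plug ['top'] [0.34586552 0.19573961] 167.22352941176467
foot_plug ['side'] [0.61072098 0.21854251] 210.2191055717988
```

{"name": "send_rows", "arguments": {
  "moves": [
    [[-0.047,-0.0287,0],0,1],
    [[-0.047,-0.0287,0],0,1],
    [[-0.047,-0.0287,0],0,1],
    [[-0.047,-0.0287,0],0,1],
    [[-0.047,-0.0287,0],0,1],
    [[-0.047,-0.0287,0],0,1],
    [[-0.047,-0.0287,0],0,1],
    [[-0.047,-0.0287,0],0,1],
    [[-0.045,-0.0284,0],0,1],
    [[0,0,0],-6.5,1],
    [[0,0,0],-6.4,1],
    [[0,0,0],0,1]
  ]
}}

```text
t: 3.15
tool_pos: [0.48, 0.1345, 0.2313]
tool_rot: [[-0.998, 0.068, -0.0], [0.068, 0.998, 0.0], [0.0, 0.0, -1.0]]
force: [0.2, -0.1, -0.9]
grip_width: 0.0852
finger_force: 0.0
```

```bash
cat >> h.py <<'E'
def wproj(o,P):
    i=r.camera_info("wrist"); H=np.array(i["hand_eye"]); T=np.eye(4); T[:3,:3]=o["tool_rot"]; T[:3,3]=o["tool_pos"]; C=np.linalg.inv(T@H)
    q=np.atleast_2d(P)@C[:3,:3].T+C[:3,3]; q=q@np.array(i["mtx"]).T; return q[:,:2]/q[:,2:]
E
python3 - <<'E'
from h import *
o=r.observe(); print(o["t"],o["tool_pos"],o["tool_rot"].round(4),o["joints"],o["force"])
im=r.snapshot("wrist"); i=r.camera_info("wrist"); print(i)
for n in["knob","plain_plug","collar_plug","foot_plug","rig"]:
    for d in r.cut_out(n,"wrist")[:2]:
        ys,xs=np.where(d["mask"]); print(n,round(d["conf"],2),d["uv"],xs.min(),xs.max(),ys.min(),ys.max())
P=[[.48,.135,.075],[.343,.194,.068],[.343,.194,.036],[.609,.0876,.08],[.611,.218,.076]]
print(wproj(o,P)); cv2.imwrite("pics/w1.png",im[:,:,::-1])
E
```

```text
3.15 [0.48004011 0.13451087 0.23127582] [[-9.977e-01  6.790e-02 -1.000e-04]
 [ 6.790e-02  9.977e-01  1.000e-04]
 [ 1.000e-04  1.000e-04 -1.000e+00]] [ 1.99046803e-01 -2.28761775e-02  1.47663884e+00  1.23087961e-04
  1.68786410e+00 -1.30381127e+00] [ 0.20095071 -0.13315296 -0.88115162]
{'mtx': array([[340.61794029,   0.        , 318.66273279],
       [  0.        , 340.61794029, 237.59644414],
       [  0.        ,   0.        ,   1.        ]]), 'hand_eye': array([[ 1.75707056e-03, -9.45947104e-01, -3.24316186e-01,
         8.33275287e-02],
       [ 9.99997674e-01,  1.25647339e-03,  1.75294708e-03,
         3.22511239e-04],
       [-1.25070056e-03, -3.24318512e-01,  9.45947112e-01,
        -1.42715459e-01],
       [ 0.00000000e+00,  0.00000000e+00,  0.00000000e+00,
         1.00000000e+00]])}
plain_plug 0.63 [378.0, 45.3] 367 389 33 59
plain_plug 0.29 [319.3, 211.3] 291 344 177 237
collar_plug 0.72 [276.4, 331.9] 270 292 314 350
foot_plug 0.74 [400.4, 322.4] 386 407 309 340
rig 0.71 [445.0, 205.2] 277 605 164 246
[[318.25149571 217.58203667]
 [380.80602389  44.61053257]
 [374.5112949   52.27162649]
 [280.33758857 343.52076361]
 [407.4262275  335.54786777]]
```

View pics/w1.png

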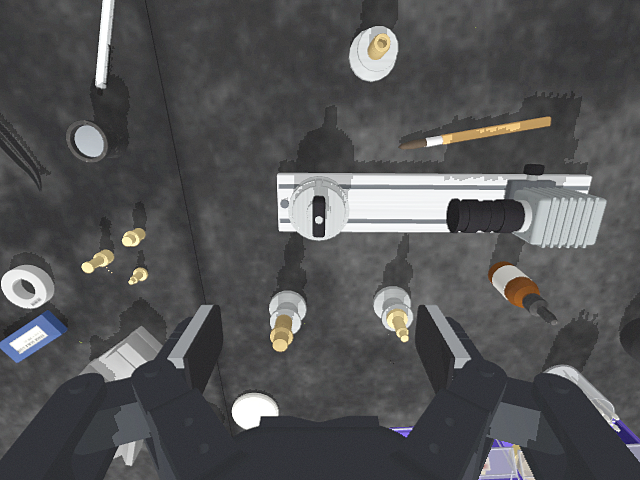

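{"name": "send_rows", "arguments": {
  "moves": [
    [[0,0,0.05],0,1],
    [[0,0,0.05],0,1],
    [[0,0,0.04],0,0.6],
    [[0,0,0.026],0,0.5],
    [[0,0,0.01],0,0.4],
    [[0,0,0],0,0],
    [[0,0,0],0,0],
    [[0,0,0],0,0],
    [[0,0,0],0,0],
    [[0,0,0],0,0]
  ],
  "squeeze": 60
}}

```text
t: 4.7
tool_pos: [0.4805, 0.1345, 0.0561]
tool_rot: [[-0.998, 0.067, 0.001], [0.067, 0.998, -0.0], [-0.001, -0.0, -1.0]]
force: [-2.5, -2.7, 4.9]
grip_width: 0.0107
finger_force: 62.5
```

```bash
python3 - <<'E'
from h import *
o=r.observe(); print(o["t"],o["tool_pos"],o["force"],o["moment"],o["grip_width"],o["finger_force"])
im=r.snapshot("wrist"); cv2.imwrite("pics/w2.png",im[:,:,::-1])
E
```

```text
4.7 [0.48045071 0.13450868 0.05614538] [-2.48646337 -2.70840176  4.85854605] [-0.56295118  0.37520053 -0.05140236] 0.010693023239328248 62.5321626663208
```

View pics/w2.png

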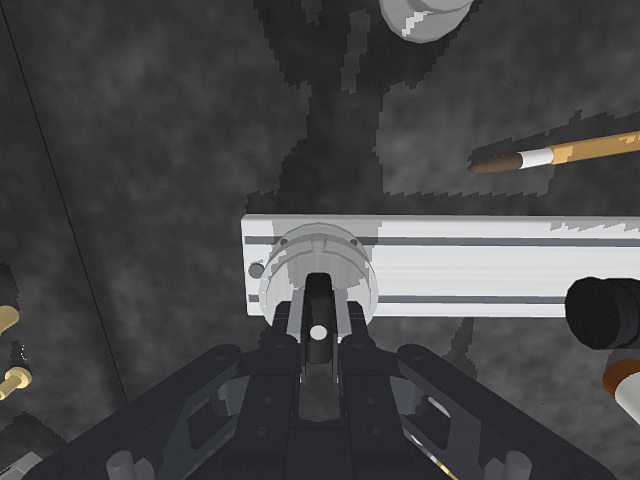

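The knob bar sits between the pads at about (320,315), gripped with low side force. Lifting next.

{"name": "send_rows", "arguments": {
  "moves": [
    [[0,0,-0.006],0,0],
    [[0,0,-0.006],0,0],
    [[0,0,-0.006],0,0],
    [[0,0,-0.006],0,0],
    [[0,0,-0.002],0,0],
    [[0,0,0],0,0]
  ]
}}

```text
t: 5.5
tool_pos: [0.4802, 0.1345, 0.0813]
tool_rot: [[-0.998, 0.067, 0.001], [0.067, 0.998, -0.0], [-0.001, -0.0, -1.0]]
force: [4.4, -3.1, -6.3]
grip_width: 0.0103
finger_force: 61.0
```

{"name": "send_rows", "arguments": {
  "moves": [
    [[0,0,-0.001],0,0],
    [[0,0,-0.001],0,0],
    [[0,0,0],0,0]
  ]
}}

```text
t: 5.88
tool_pos: [0.4802, 0.1345, 0.0831]
tool_rot: [[-0.998, 0.067, 0.001], [0.067, 0.998, -0.0], [-0.001, -0.0, -1.0]]
force: [4.8, -2.8, -6.0]
grip_width: 0.0106
finger_force: 61.0
```

{"name": "send_rows", "arguments": {
  "moves": [
    [[0,0,-0.001],0,0],
    [[0,0,0],0,0]
  ]
}}

```text
t: 6.12
tool_pos: [0.4802, 0.1345, 0.0841]
tool_rot: [[-0.998, 0.067, 0.001], [0.067, 0.998, -0.0], [-0.001, -0.0, -1.0]]
force: [4.7, -3.2, -6.5]
grip_width: 0.0106
finger_force: 61.0
```

{"name": "send_rows", "arguments": {
  "moves": [
    [[0,0,-0.001],0,0],
    [[0,0,0],0,0]
  ]
}}

```text
t: 6.38
tool_pos: [0.4801, 0.1345, 0.0844]
tool_rot: [[-0.998, 0.067, 0.0], [0.067, 0.998, -0.0], [-0.0, -0.0, -1.0]]
force: [6.4, -2.5, -11.3]
grip_width: 0.0107
finger_force: 60.3
```

{"name": "send_rows", "arguments": {
  "moves": [
    [[0,0,-0.0005],0,0],
    [[0,0,0],-5.9,0],
    [[0,0,0],-5.9,0],
    [[0,0,0],-5.9,0],
    [[0,0,0],-5.9,0],
    [[0,0,0],-5.9,0],
    [[0,0,0],-5.9,0],
    [[0,0,0],0,0],
    [[0,0,0],0,0]
  ]
}}

```text
t: 7.5
tool_pos: [0.4802, 0.1339, 0.0845]
tool_rot: [[-0.852, -0.523, 0.0], [-0.523, 0.852, -0.001], [0.001, -0.001, -1.0]]
force: [9.3, -4.9, -13.2]
grip_width: 0.0103
finger_force: 60.0
```

```bash
python3 - <<'E'
from h import *
o=r.observe(); R=o["tool_rot"]; print(o["t"],o["tool_pos"],np.degrees(np.arctan2(R[1,1],R[0,1])),o["force"],o["moment"],o["grip_width"],o["finger_force"])
im=r.snapshot("wrist"); cv2.imwrite("pics/w3.png",im[:,:,::-1])
for n in["plain_plug","mirror_head"]:
  for d in r.cut_out(n,"wrist")[:2]:
    ys,xs=np.where(d["mask"]); print(n,d["conf"],d["uv"],xs.min(),xs.max(),ys.min(),ys.max())
print(wproj(o,[[.3425,.193,.068],[.3425,.193,.036],[.3425,.193,.0]]))
s=r.snapshot("side"); cv2.imwrite("pics/s3.png",cv2.resize(s[150:350,200:470,::-1],None,fx=2.9,fy=2.9,interpolation=cv2.INTER_CUBIC))
E
```

```text
7.5 [0.48015149 0.13394063 0.08446694] 121.55532928957352 [  9.25846168  -4.89166885 -13.15708717] [-0.81484261 -1.63359939 -0.05532673] 0.010324848339211086 59.980491399765015
plain_plug 0.64 [580.3, 109.6] 539 616 96 131
mirror_head 0.71 [318.8, 284.7] 266 370 233 363
[[596.74676194 113.4172076 ]
 [549.9519931  114.64336843]
 [513.13272673 115.6081417 ]]
```

View pics/w3.png

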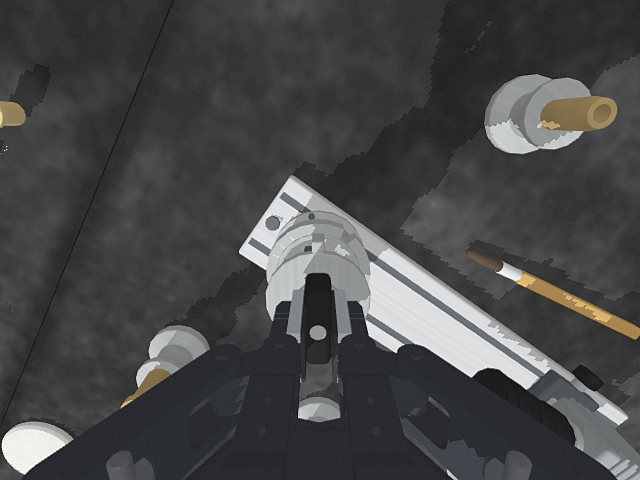

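View pics/s3.png

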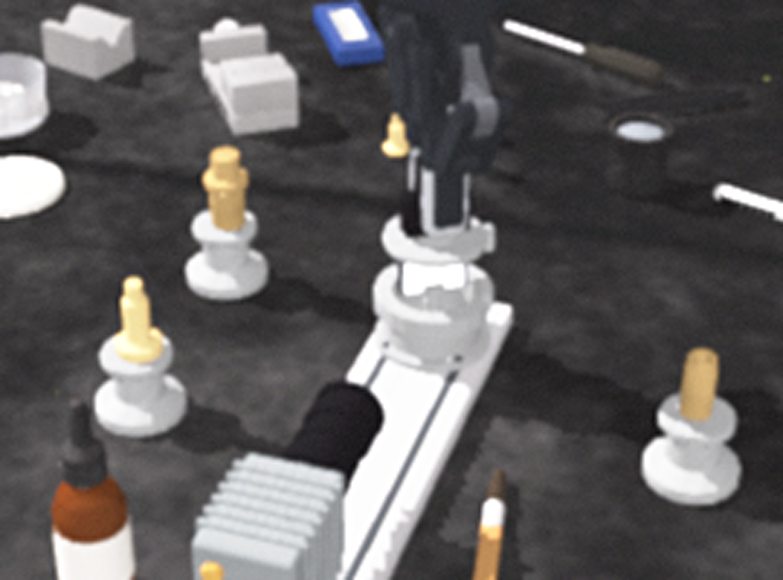

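```bash
python3 - <<'E'
from h import *
o3=r.observe(); i=r.camera_info("wrist")
o1=dict(tool_pos=np.array([.48004,.13451,.23128]),tool_rot=np.array([[-.9977,.0679,-1e-4],[.0679,.9977,1e-4],[1e-4,1e-4,-1.]]))
def back(o,uv,z):
    T=np.eye(4);T[:3,:3]=o["tool_rot"];T[:3,3]=o["tool_pos"];C=T@np.array(i["hand_eye"]); d=C[:3,:3]@np.linalg.inv(i["mtx"])@np.array([*uv,1.]); e=C[:3,3]; return e+d*(z-e[2])/d[2]
for f,o in(("w1",o1),("w3",o3)):
    g=cv2.imread(f"pics/{f}.png",0)
    for l in np.atleast_3d(cv2.createLineSegmentDetector().detect(g)[0]).reshape(-1,4):
        a,b=back(o,l[:2],.012),back(o,l[2:],.012); L=np.hypot(*(b-a)[:2]); an=np.degrees(np.arctan2(b[1]-a[1],b[0]-a[0]))%180
        if L>.06 and 75<an<97: u=np.array([np.sin(np.radians(an)),-np.cos(np.radians(an))]); print(f,l.round(0),round(L,3),round(an,2),"offset from (.4802,.1342): %.4f"%((a[:2]-[.4802,.1342])@u))
    # plug: brass mask centroid
    hsv=cv2.cvtColor(cv2.imread(f"pics/{f}.png"),cv2.COLOR_BGR2HSV); m=((hsv[:,:,0]>12)&(hsv[:,:,0]<28)&(hsv[:,:,1]>70)).astype(np.uint8)
    x0,x1,y0,y1=(355,400,20,70) if f=="w1" else(525,635,85,145); w=np.zeros_like(m);w[y0:y1,x0:x1]=m[y0:y1,x0:x1]
    def wd(p):
        d=np.zeros((480,640),np.uint8); h=cv2.convexHull((wproj(o,cyl(*p,.0075,.036,.068))*16).astype(np.int32)); cv2.fillConvexPoly(d,h,255,cv2.LINE_AA,4); return np.abs(cv2.GaussianBlur(d/255.-w,(0,0),2)).sum()
    q=np.array([.3425,.193]); s=minimize(wd,q,method="Nelder-Mead",options=dict(initial_simplex=[q,q+[.006,0],q+[0,.006]])); print(f,"plug",s.x,s.fun,"bearing",np.degrees(np.arctan2(s.x[1]-.1342,s.x[0]-.4802)))
E
```

```text
w1 [589. 175. 528. 174.] 0.065 85.56 offset from (.4802,.1342): -0.0323
w1 [341. 231. 448. 232.] 0.12 85.99 offset from (.4802,.1342): 0.0336
w1 [527. 174. 387. 174.] 0.148 86.24 offset from (.4802,.1342): -0.0300
w1 [503. 189. 342. 188.] 0.173 85.82 offset from (.4802,.1342): -0.0149
w1 [352. 184. 504. 185.] 0.163 85.9 offset from (.4802,.1342): -0.0195
w1 [444. 223. 343. 223.] 0.112 85.87 offset from (.4802,.1342): 0.0234
w1 [348. 218. 443. 219.] 0.105 85.79 offset from (.4802,.1342): 0.0182
w1 [386. 174. 278. 173.] 0.114 85.61 offset from (.4802,.1342): -0.0311
w1 [548. 116. 463. 131.] 0.084 95.95 offset from (.4802,.1342): -0.0474
w1 plug [0.34245653 0.19308051] 94.4862793610827 bearing 156.85498888404697
w3 [626. 415. 538. 350.] 0.105 85.25 offset from (.4802,.1342): -0.0338
w3 [538. 376. 369. 260.] 0.167 85.87 offset from (.4802,.1342): -0.0150
w3 [378. 258. 544. 373.] 0.164 85.87 offset from (.4802,.1342): -0.0199
w3 [538. 351. 293. 176.] 0.224 85.84 offset from (.4802,.1342): -0.0314
w3 [639. 327. 525. 272.] 0.102 95.91 offset from (.4802,.1342): -0.0480
w3 plug [0.3422553  0.19378216] 249.2947394354426 bearing 156.6391366946538
```

```bash
python3 -c "
from cell import r
o=r.observe(); print(o['t'],o['tool_pos'],o['force']); print(r.job_done())"
```

```text
7.7 [0.48012856 0.1339171  0.08447675] [  8.54027477  -4.75968662 -13.68857363]
the job is handed in; nothing more can be done
None
```

I handed the job in at 7.7 s with the knob still gripped, the mirror at its upper stop and turned about 35.5° towards the plain plug; by my measurements the camera's sight line should pass within about 1° of it, and the plugs were not touched.

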